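Index the ampoule carousel and lock it again

TASK

Bring the red-banded cup of ampoules to the front of the carousel, at the orange pointer, and lock the turntable there. To do so pull up the red T-handled plunger, twist it so that it stays out by itself and let go of it, turn the carousel by its black centre knob, then twist the plunger back and see that its pin drops fully home in the stop for that cup. Keep all the cups upright in their own compartments and leave the dropper bottle, the vial and the carton where they stand.

Things in the scene. Friction and masses are not known exactly. Their poses are not given: they have to be found in the camera images.
- stand: fixed base of the carousel: black disc 330 mm diameter; origin at the centre of its underside, on the turntable's axis, z up. Its own -x side is the front (orange pointer and steel ledge); the plunger stands at its +y side, 143 mm from the axis.
- outlet (a point): where the chosen cup's centre must come: at the front, 85 mm from the turntable's axis, on the turntable's top (34 mm above the table), 85 mm inward of the stand's orange pointer.
- knob_grip (a point): centre of the turntable's black round knob (44 mm diameter, 30 mm high, axis vertical, 145 to 175 mm above the table, on an 18 mm post), on the turntable's axis, 160 mm above the table. Grip it across its diameter at any angle; it is rigid with the turntable and turns it.
- carousel (a joint): turntable angle, 0 at the start, + anticlockwise from above; with the plunger out it turns over a full turn either way, friction about 0.1 N m. 300 mm, white, 6 compartments 60 degrees apart, clear 18 mm dividers, notched aluminium rim. One notch (stop) per compartment, cut unevenly: a cup's stop holds it up to 6 degrees either side of exact front, so feel for it. Notch play 1 degree either way.
- handle_grip (a point): centre of the plunger's red T-handle: a bar 50 mm long (along this point's own x axis), 14 mm thick (y) and 18 mm high (z); 140 mm above the table when the plunger is home; it rises and turns with the plunger about the vertical axis through this point. Grip it from above across its 14 mm.
- plunger (a joint): lift of the plunger in m: 0 fully home (10 mm pin, 10 mm deep in a rim notch, turntable locked; the start), 0.010 pin resting on the rim between notches, 0.015 standing on its slotted collar, 0.024 end of travel. A spring pulls it down with about 7 N when home, 11 N when out; the pin drops by itself as a notch comes under it.
- twist (a joint): turn of the plunger's handle in rad, 0 at the start, stops at 0 and 1.4, + anticlockwise from above. A brass crossbar in the collar's 16 mm deep slot blocks it below a lift of 0.015; lift 0.017 or more to twist. Beyond about 0.6 rad it stands on the collar and stays out by friction; back within 0.1 rad of 0 it drops in.
- cup_white: clear plastic cup with a white band round it, full of upright ampoules, 60 mm diameter, 46 mm high (68 mm to the ampoule tips), 0.12 kg, standing loose on the turntable; origin at the centre of its underside. At the start it stands at the front.
- cup_red: clear plastic cup with a red band round it, full of upright ampoules, 60 mm diameter, 46 mm high (68 mm to the ampoule tips), 0.12 kg, standing loose on the turntable; origin at the centre of its underside. The one to bring to the front.
- cup_blue: clear plastic cup with a blue band round it, full of upright ampoules, 60 mm diameter, 46 mm high (68 mm to the ampoule tips), 0.12 kg, standing loose on the turntable; origin at the centre of its underside. Stays in its compartment.
- cup_yellow: clear plastic cup with a yellow band round it, full of upright ampoules, 60 mm diameter, 46 mm high (68 mm to the ampoule tips), 0.12 kg, standing loose on the turntable; origin at the centre of its underside. Stays in its compartment.
- cup_green: clear plastic cup with a green band round it, full of upright ampoules, 60 mm diameter, 46 mm high (68 mm to the ampoule tips), 0.12 kg, standing loose on the turntable; origin at the centre of its underside. Stays in its compartment.
- dropper: white dropper bottle with a green band, 30 mm diameter, 81 mm high, on the table beside the carousel; origin at the centre of its underside. Leave alone.
- vial: amber vial with an orange cap, 38 mm diameter, 62 mm high, on the table; origin at the centre of its underside. Leave alone.
- carton: upright white and blue carton 45 x 75 x 90 mm, on the table beyond the carousel; origin at the centre of its underside. Leave alone.
Mind the look-alikes: they are no part of the job. What is shaped like the cup_white but purple is not meant.

How it is judged:
By the outcome, as a careful person would: the job done as asked, in the order asked, and still so for the second after the job is handed in, with the robot touching nothing.
It also fails if it takes over 72 s, if anything falls off the work surface, if the arm or the gripper's body presses on something with over 40 N, if the wrist force passes 120 N, or if a joint passes its speed limit or range.

ROBOT

A 7-joint arm with a two-finger parallel gripper is mounted at the origin on the work surface. World frame = base frame: x ahead of the robot, y to its left, z up, the work surface at z = 0. Lengths are in m, angles in rad, forces in N, time in s.
With the tool pointing down it reaches from about 0.4 to 0.85 m from the base axis. Payload 6.9 kg.
Tool frame: the origin (TCP) lies midway between the tips of the shut fingers; the grasp point (between the pads) lies behind it (ctrl.pinch_z is the z of the grasp point in the tool frame, in m); z points along the fingers, y is the line along which they close (so a half turn about z gives the same grasp; the last joint's range is limited). The gripper opens to 85 mm and grips with 20 to 120 N. Pads are 22 mm wide; open, the fingers measure 114 mm over their backs; the gripper's body (76 mm by 85 mm) begins 54 mm behind the grasp point. The pads swing forward as they close: fully open they stand 13 mm farther back than shut.
Start: joints at [1.357, 0.507, -0.238, 1.5, 0.126, 1.149, -0.155], TCP at [0.196, -0.593, 0.231] pointing down, gripper open.
Joint ranges: [-3.08, 3.08], [-0.24, 2.05], [-1.43, 1.35], [0, 2.5], [-1.52, 4.66], [0.17, 1.96], [-2.89, 2.89]. Speed limits (rad/s): [2.39, 2.39, 3.14, 3.14, 3.14, 3.14, 3.14].

INTERFACE

Orientations are given as a unit quaternion [w, x, y, z].
In Python, from station import ctrl, get_state, vision, ticket, models gives the robot as it stands. Calls block until the motion is done:
- ctrl.movep(position, orientation): joint-space move of the TCP to a pose.
- ctrl.movel(position, frame=None, max_speed=0.15): straight line of the TCP; frame=None keeps the orientation; max_speed is the mean speed in m/s.
- ctrl.set_joints(angles): joint-space move.
- ctrl.ungrasp() and ctrl.close_gripper(force=None): open the fingers fully, or close them until they stop; force is the grip in N (None keeps the last).
- ctrl.pause(seconds).
- ctrl.ik(position, orientation): joint angles nearest the present ones, or None.
- get_state(): the state.
- vision.grab_frame(name): name is "scene" or "top"; returns (picture, depth): 384x512x3 uint8, blue, green, red; 384x512 float32, m along the optical axis (not along the pixel's ray), 0 where there is no reading.
- vision.camera_info(name): a dict with "mtx" (3x3 intrinsics, pixels), "R" (3x3) and "t" (3): a world point X has camera coordinates R X + t. Camera axes: x right, y down, z forward; pixel columns grow to the right and rows downward; lengths in m; the calibration is good to about 2 mm. A picture is of the moment at which its call begins. camera_info takes no time and is no camera call.
A pose or a line that the arm cannot do raises ctrl.Unreachable and nothing moves.
- ticket.close_job(): hands the job in; it is judged then, once.
Trained networks look in the newest picture that a camera, given by its name, has taken for a name from the list of things; names that differ only in an ending like _2 or _b are one class to them, and where a whole thing is asked for, a point or a joint stands for the part that bears it (a point fixed in the world has none). Each returns a list of dicts, best first, with "p" (0 to 1); they miss things now and then, are a little off and sometimes report something else, mostly with a low value. They report only what shows in the picture. A call takes as long as a camera call. They do not tell look-alikes from the thing itself.
- models.recognise(camera, target): "point" ([column, row] in pixels, amid what is visible of it).
- models.masks_of(camera, target): "mask" (384x512 bool, what is visible of it) and "point" ([column, row] in pixels, amid what is visible of it).
The state is a dict: "time": time; "qpos": joint angles; "qd": joint speeds; "tau": joint torques, N m; "tcp_pos": TCP position; "eef_rot": TCP orientation; "contact_force": force on the tool from outside, world axes, zero at the start; "wrist_torque": the same for the moment, N m; "width": finger opening in m; "gripper_force": force on a finger pad.
Only numpy, scipy, OpenCV 4.12 (cv2) and the standard library are available. Lean on these libraries where they do the work, as an engineer would, in place of code of your own. Each camera call takes 0.05 s, during which the arm holds its last target. There are 200 camera calls.

## Working session

There is one attempt and no reset: what is moved stays moved. The work goes in short steps, each a Python script; the robot and the scene stay as the last script left them, time stands still between calls to the robot, and variables do not carry over. Pictures are saved under pics/ and viewed, at most 10 in all, crops included, and the job is handed in when it is done.

```bash
ls; mkdir -p pics
python3 - <<'E'
from station import ctrl,get_state,vision,models
import cv2,numpy as np
for c in ("scene","top"):
    im,d=vision.grab_frame(c); cv2.imwrite(f"pics/{c}0.png",im); np.save(f"pics/{c}0.npy",d)
    i=vision.camera_info(c); M,R,t=[np.array(i[k]) for k in("mtx","R","t")]; t=t.ravel()
    print(c,"cam at",(-R.T@t).round(3))
    for n in("stand","cup_red","cup_white","knob_grip","handle_grip","dropper","vial","carton"):
        for r in models.recognise(c,n)[:3]:
            u,v=map(int,np.round(r["point"])); z=d[v,u]
            p=R.T@(np.linalg.inv(M)@[u,v,1]*z-t)
            print(n,round(r["p"],2),u,v,p.round(3))
print(ctrl.pinch_z,get_state())
E
```

```text
pics
scene cam at [ 1.125 -0.037  0.703]
stand 0.93 270 245 [0.631 0.049 0.036]
cup_red 0.56 236 236 [ 0.63 -0.03  0.08]
cup_red 0.23 298 238 [0.647 0.11  0.077]
cup_white 0.62 312 164 [0.356 0.21  0.045]
knob_grip 0.61 266 251 [0.644 0.038 0.032]
handle_grip 0.68 331 204 [0.614 0.184 0.146]
handle_grip 0.5 333 200 [0.604 0.191 0.148]
dropper 0.79 186 225 [ 0.562 -0.15   0.051]
vial 0.74 378 263 [0.706 0.286 0.039]
vial 0.38 267 252 [0.649 0.04  0.035]
carton 0.96 217 312 [ 0.814 -0.076  0.088]
carton 0.29 330 206 [0.611 0.184 0.137]
top cam at [0.483 0.024 1.047]
stand 0.73 263 191 [0.568 0.046 0.175]
stand 0.68 288 202 [ 0.549 -0.016  0.081]
stand 0.37 298 174 [ 0.623 -0.042  0.078]
cup_red 0.74 298 175 [ 0.62  -0.042  0.08 ]
cup_white 0.92 260 218 [0.506 0.055 0.102]
cup_white 0.62 198 284 [0.331 0.218 0.043]
knob_grip 0.75 265 186 [0.579 0.042 0.178]
handle_grip 0.71 207 176 [0.605 0.184 0.15 ]
dropper 0.66 337 208 [ 0.537 -0.146  0.056]
dropper 0.54 176 150 [0.686 0.285 0.065]
vial 0.72 176 154 [0.679 0.289 0.045]
carton 0.56 314 111 [ 0.787 -0.081  0.094]
carton 0.37 260 217 [0.509 0.055 0.098]
-0.0187 {'time': 0.9, 'qpos': array([ 1.35648998,  0.50749525, -0.23758816,  1.50020618,  0.12570994,
        1.14888633, -0.15479459]), 'qd': array([0.00078077, 0.00028013, 0.00169025, 0.00089517, 0.00138355,
       0.00082458, 0.00093591]), 'tau': array([-7.71444638e-05, -6.20358682e+01, -2.18510404e+00, -2.49962389e+01,
        1.39410599e-02,  1.93714382e-03, -9.99389670e-06]), 'tcp_pos': array([ 0.19645383, -0.59331285,  0.23127538]), 'eef_rot': array([-7.81280546e-06,  9.87244607e-01,  1.59210820e-01, -3.27635655e-06]), 'contact_force': array([-0.18849195, -0.40549108, -0.39083663]), 'wrist_torque': array([ 0.00434359,  0.06234912, -0.01119495]), 'gripper_force': 0.0, 'width': 0.08515959919463333}
```

Run:
```python
import cv2,numpy as np
im=cv2.imread("pics/top0.png"); c=im[90:300,140:360]; cv2.imwrite("pics/t0c.png",cv2.resize(c,None,fx=2.8,fy=2.8,interpolation=cv2.INTER_CUBIC))
im=cv2.imread("pics/scene0.png"); c=im[140:340,150:400]; cv2.imwrite("pics/s0c.png",cv2.resize(c,None,fx=3,fy=3,interpolation=cv2.INTER_CUBIC))
```

```text
(no output)
```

View pics/t0c.png

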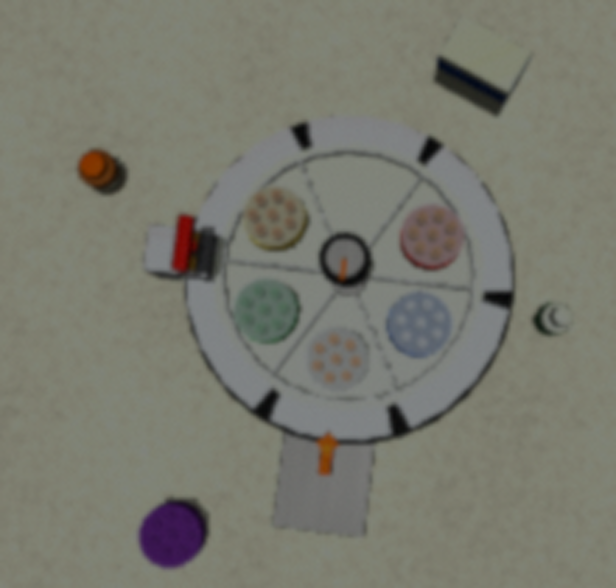

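View pics/s0c.png

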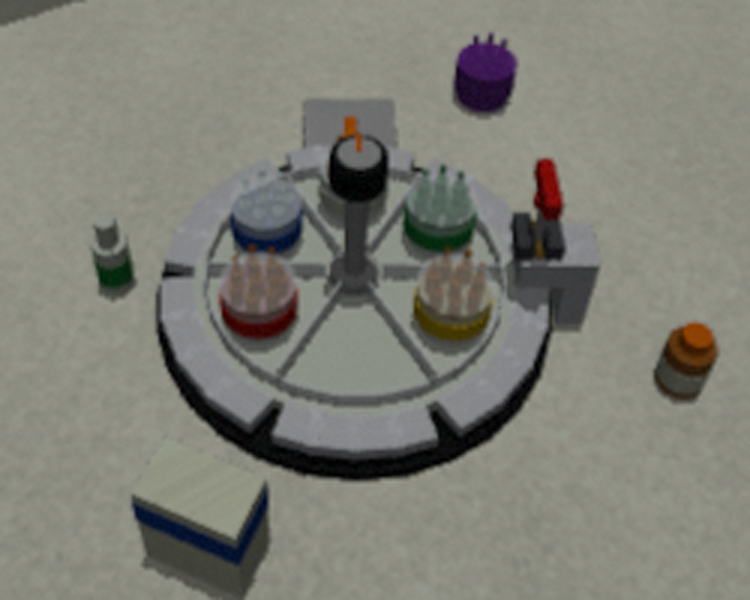

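The table shows five cups and a purple look-alike (crop px 172,533, off the turntable). In the top crop the red cup is at (431,237), white at the front (338,357), blue (418,323), green (268,310) and yellow (276,218). Candidates in top-camera pixels: red cup (298,175), yellow (238,168), and purple decoy (202,280). The red-banded one is (298,175), two compartments anticlockwise of the front, so the turntable goes clockwise by about 120°. Next I measure the axis, handle and notches.

```bash
cat > h.py <<'E'
from station import ctrl,get_state,vision,models,ticket
import cv2,numpy as np
def cam(c):
    i=vision.camera_info(c); return [np.array(i[k],float) for k in("mtx","R","t")]
def cloud(c,d):
    M,R,t=cam(c); v,u=np.indices(d.shape)
    P=np.stack([u,v,np.ones_like(u)],-1)@np.linalg.inv(M).T*d[...,None]
    return (P-t.ravel())@R
def atz(c,uv,z):
    M,R,t=cam(c); t=t.ravel(); r=R.T@np.linalg.inv(M)@[uv[0],uv[1],1]; o=-R.T@t
    return o+r*(z-o[2])/r[2]
def Q(psi): return [0,np.cos(psi/2),np.sin(psi/2),0]
def red(im):
    b,g,r=[im[...,k].astype(int) for k in range(3)]; return (r>90)&(g<50)&(b<60)
E
python3 - <<'E'
from h import *
from scipy.optimize import least_squares
S={}
for c in("top","scene"):
    im=cv2.imread(f"pics/{c}0.png"); d=np.load(f"pics/{c}0.npy"); P=cloud(c,d)
    m=red(im)&(P[...,2]>.125)&(P[...,2]<.16)
    q=P[m]; w,V=np.linalg.eigh(np.cov(q[:,:2].T)); e=V[:,1]
    s=(q[:,:2]-q[:,:2].mean(0))@e
    print(c,"handle n",m.sum(),q.mean(0).round(4),"ext",q.min(0).round(3),q.max(0).round(3),"ang",np.degrees(np.arctan2(*e[::-1])).round(1),"len",np.ptp(s).round(3))
    k=(P[...,2]>.165)&(P[...,2]<.185)&(np.hypot(P[...,0]-.585,P[...,1]-.042)<.05)
    q=P[k]; print(c,"knob n",k.sum(),q.mean(0).round(4),q.min(0).round(3),q.max(0).round(3),np.median(q[:,2]).round(4))
    if c=="top": A=q[:,:2].mean(0)
    b=(P[...,2]>.02)&(P[...,2]<.06); 
    # rim outer-edge points
    rr=np.hypot(*(P[...,:2]-A).transpose(2,0,1)); n=b&(rr>.125)&(rr<.148); print("rim z",np.percentile(P[n][:,2],[5,25,50,75,95]).round(4))
    if c=="top":
        z=np.median(P[n][:,2]); 
        def outer():
            pts=[]
        # rim: light pixels on plane z; circle fit of outer edge by rays
        g=cv2.cvtColor(im,6).astype(np.float32)
        X=np.array([atz(c,(u,v),z) for v in range(384) for u in range(512)]).reshape(384,512,3)
        np.save("pics/X.npy",X)
        M,R,t=cam(c)
        th=np.radians(np.arange(-180,180,.5))
        def prof(r,cx=A):
            W=np.stack([cx[0]+r*np.cos(th),cx[1]+r*np.sin(th),np.full_like(th,z)],1)@R.T+t.ravel()
            p=(W@M.T); p=p[:,:2]/p[:,2:]
            return cv2.remap(g,p[:,0].astype(np.float32)[None],p[:,1].astype(np.float32)[None],1)[0]
        rs=np.arange(.135,.165,.0005); I=np.array([prof(r) for r in rs]); ro=rs[np.argmin(np.gradient(I,axis=0),0)]
        E=A+ro[:,None]*np.stack([np.cos(th),np.sin(th)],1)
        f=least_squares(lambda x:np.hypot(E[:,0]-x[0],E[:,1]-x[1])-x[2],[*A,.15],loss="soft_l1",f_scale=.001); print("rim fit",f.x.round(4),"knob A",A.round(4))
        C=f.x[:2]; I=np.mean([prof(r,C) for r in(.137,.140,.143)],0)
        dk=np.maximum(100-I,0) if np.median(I)>110 else np.maximum(.65*np.median(I)-I,0)
        lab,n=__import__("scipy.ndimage",fromlist=["x"]).label(dk>0)
        for j in range(1,n+1):
            s=lab==j; print("dark",np.degrees((th[s]*dk[s]).sum()/dk[s].sum()).round(2),"w",s.sum()*.5)
        o=(im[...,2]>150)&(im[...,1].astype(int)<140)&(im[...,0]<80); ys,xs=np.nonzero(o&(np.arange(384)[:,None]>235)); 
        print("pointer",X[ys,xs].mean(0).round(4),len(ys))
        for n_ in("cup_red","cup_white"):pass
print(ctrl.ik([.58,.042,.25],Q(0)),ctrl.ik([.6,.184,.25],Q(0)))
E
```

```text
top handle n 90 [0.6047 0.1894 0.1497] ext [0.581 0.182 0.145] [0.628 0.196 0.153] ang 174.2 len 0.048
top knob n 270 [0.5886 0.047  0.1764] [0.568 0.026 0.168] [0.611 0.068 0.181] 0.1764
rim z [0.0318 0.0336 0.0348 0.0361 0.0378]Traceback (most recent call last):
  File "<stdin>", line 22, in <module>
  File "h.py", line 10, in atz
    M,R,t=cam(c); t=t.ravel(); r=R.T@np.linalg.inv(M)@[uv[0],uv[1],1]; o=-R.T@t
          ~~~^^^
  File "h.py", line 4, in cam
    i=vision.camera_info(c); return [np.array(i[k],float) for k in("mtx","R","t")]
ValueError: time passes only in moves, steps and waits
```

```bash
python3 - <<'E'
s=open("h.py").read()
s=s.replace("def cam(c):","import functools\n@functools.lru_cache\ndef cam(c):"); open("h.py","w").write(s)
E
cat > notch.py <<'E'
from h import *
from scipy.optimize import least_squares
from scipy.ndimage import label
def notches(im,A,z=.0348):
    M,R,t=cam("top"); g=cv2.cvtColor(im,6).astype(np.float32); th=np.radians(np.arange(-180,180,.5))
    def prof(r,cx):
        W=np.stack([cx[0]+r*np.cos(th),cx[1]+r*np.sin(th),np.full_like(th,z)],1)@R.T+t.ravel()
        p=W@M.T; p=(p[:,:2]/p[:,2:]).astype(np.float32)
        return cv2.remap(g,p[:,0][None].copy(),p[:,1][None].copy(),1)[0]
    rs=np.arange(.135,.165,.0005); I=np.array([prof(r,A) for r in rs]); ro=rs[np.argmin(np.gradient(I,axis=0),0)]
    E=A+ro[:,None]*np.stack([np.cos(th),np.sin(th)],1)
    f=least_squares(lambda x:np.hypot(E[:,0]-x[0],E[:,1]-x[1])-x[2],[*A,.15],loss="soft_l1",f_scale=.001).x
    I=np.mean([prof(r,f[:2]) for r in(.138,.141,.144)],0); dk=np.maximum(.7*np.median(I)-I,0)
    lab,n=label(dk>0); out=[]
    for j in range(1,n+1):
        s=lab==j; out.append((np.degrees((th[s]*dk[s]).sum()/dk[s].sum()).round(2),s.sum()*.5))
    return f.round(4),out
E
python3 - <<'E'
from notch import *
A=np.array([.5886,.047]); im=cv2.imread("pics/top0.png")
print(notches(im,A))
o=(im[...,2]>140)&(im[...,1].astype(int)<150)&(im[...,0]<80); ys,xs=np.nonzero(o&(np.arange(384)[:,None]>240)&(np.arange(512)>240))
if len(ys): print("pointer",atz("top",(xs.mean(),ys.mean()),.03).round(4),len(ys))
c="scene"; i=cv2.imread("pics/scene0.png"); P=cloud(c,np.load("pics/scene0.npy"))
q=P[red(i)&(P[...,2]>.125)&(P[...,2]<.16)]; print("scene handle",len(q),q.mean(0).round(4))
q=P[(P[...,2]>.17)&(P[...,2]<.185)&(np.hypot(P[...,0]-.588,P[...,1]-.047)<.04)]; print("scene knob",len(q),q.mean(0).round(4))
for psi in(-.11,-.11+np.pi):
    print(psi)
    for p in([.589,.047,.25],[.605,.189,.25]):
        a=ctrl.ik(p,Q(psi)); print(None if a is None else np.round(a,3))
E
```

```text
(array([0.5884, 0.0473, 0.1565]), [(np.float64(-160.46), np.float64(6.0)), (np.float64(-97.37), np.float64(5.5)), (np.float64(-31.43), np.float64(5.5)), (np.float64(18.9), np.float64(5.5)), (np.float64(81.26), np.float64(20.5)), (np.float64(148.47), np.float64(5.5))])
scene handle 75 [0.6068 0.1898 0.1483]
scene knob 234 [0.5933 0.0487 0.1751]
-0.11
[ 0.284  0.489 -0.648  1.561  0.31   1.197 -2.103]
[ 0.093  0.586 -0.769  1.44   0.413  1.281 -2.391]
3.0315926535897932
[ 0.5    0.612 -1.086  1.558  0.554  1.311  0.804]
[ 0.294  0.785 -1.318  1.438  0.756  1.489  0.458]
```

Axis (0.5885, 0.0472) and handle (0.605, 0.1895) are 143 mm apart, which matches the description. The stand's yaw is about -6°. Red's stop is the notch at 199.5°, so the carousel must turn about -116°. Next I go to the handle.

```bash
cat >> h.py <<'E'
def st(tag=""):
    s=get_state(); print(tag,"t",round(s["time"],2),"tcp",s["tcp_pos"].round(4),"w",round(s["width"],4),"F",s["contact_force"].round(1),"T",s["wrist_torque"].round(2),"g",round(s["gripper_force"],1),"q",s["qpos"].round(2)); return s
H=np.array([.605,.1895]); A=np.array([.5885,.0472]); YAW=np.radians(-6.)
E
python3 - <<'E'
from h import *
q=get_state()["qpos"].copy()
q[0]-=.3; ctrl.set_joints(q); s=st("a"); assert s["tcp_pos"][0]>.25
q[0]=-.19; q[6]=1.83; ctrl.set_joints(q); st("b")
print(ctrl.ik([*H,.20],Q(YAW)))
ctrl.movep([*H,.20],Q(YAW)); st("c")
im,d=vision.grab_frame("scene"); cv2.imwrite("pics/s1.png",cv2.resize(im[100:300,200:420],None,fx=2.7,fy=2.7))
E
```

```text
a t 1.68 tcp [ 0.3627 -0.509   0.2312] w 0.0858 F [-0.9 -0.2 -0.2] T [0.01 0.05 0.  ] g 0.0 q [ 1.06  0.51 -0.24  1.5   0.13  1.15 -0.15]
b t 4.26 tcp [0.5983 0.1807 0.2312] w 0.0852 F [ 1.   0.8 -0.2] T [ 0.04 -0.    0.02] g 0.0 q [-0.19  0.51 -0.24  1.5   0.13  1.15  1.83]
[-0.91087685  0.79708364  1.15092223  1.53139765 -0.74393     1.30378831
 -1.34587592]
c t 6.93 tcp [0.605  0.1894 0.1999] w 0.0854 F [ 0.5 -0.5 -0.7] T [-0.03  0.04  0.05] g 0.0 q [-0.91  0.8   1.15  1.53 -0.74  1.3  -1.35]
```

View pics/s1.png

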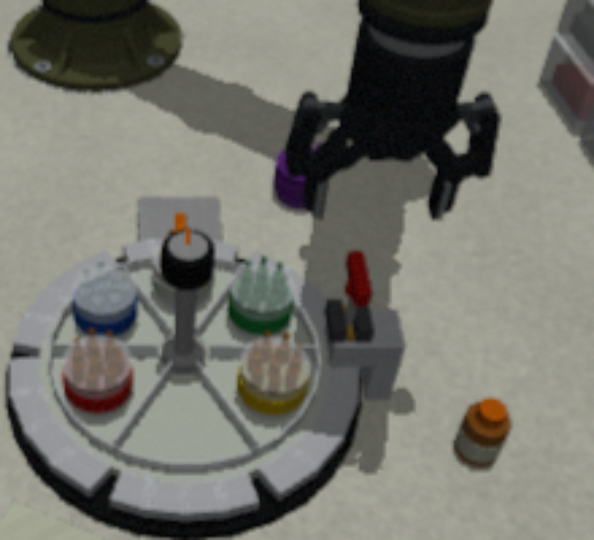

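The open gripper stands above the red T-handle at crop px (357,275), with the fingers either side of the bar. The cups are unmoved and the plunger is home. I check the sense of joint 7 before descending.

Run:
```python
from h import *
f=lambda p,psi:print(psi if psi is None else round(psi,2),np.round(ctrl.ik(p,Q(psi)),2))
for d in(0,.1,.7,1.35): f([*H,.14],YAW+d)
for d in(0,.6,1.4): f([*A,.20],YAW+d)
s=get_state(); print(2*np.arctan2(s["eef_rot"][2],s["eef_rot"][1]))
```

```text
-0.1 [-0.9   0.85  1.11  1.61 -0.8   1.2  -1.29]
-0.0 [-0.89  0.84  1.08  1.61 -0.79  1.19 -1.21]
0.6 [-0.84  0.77  0.93  1.61 -0.68  1.11 -0.71]
1.25 [-0.77  0.71  0.76  1.61 -0.55  1.05 -0.17]
-0.1 [-0.74  0.73  1.15  1.65 -0.7   1.23 -1.11]
0.5 [-0.69  0.66  1.    1.65 -0.6   1.17 -0.61]
1.3 [-0.59  0.58  0.78  1.65 -0.45  1.1   0.05]
-0.10454224548360978
```

Run:
```python
from h import *
ctrl.movel([*H,.124]); st("down")
ctrl.close_gripper(60); s=st("grip"); 
p=s["tcp_pos"].copy(); p[2]+=.020
ctrl.movel(p,max_speed=.03); s=st("lift")
q=s["qpos"].copy(); q[6]+=.3; ctrl.set_joints(q); st("tw.3")
```

```text
down t 7.64 tcp [0.6054 0.1892 0.1247] w 0.0853 F [ 0.6 -0.9 -0.2] T [ 0.04  0.03 -0.04] g 0.0 q [-0.89  0.87  1.09  1.63 -0.82  1.17 -1.28]
grip t 8.31 tcp [0.6051 0.1887 0.1246] w 0.0143 F [-1.6 -2.9  5.4] T [-0.57  0.36  0.03] g 58.6 q [-0.89  0.87  1.09  1.63 -0.82  1.17 -1.28]
lift t 9.14 tcp [0.6049 0.1888 0.1442] w 0.0146 F [  2.1  -3.3 -10.6] T [-0.7  -0.3  -0.04] g 58.7 q [-0.9   0.85  1.11  1.6  -0.8   1.21 -1.3 ]
tw.3 t 9.53 tcp [0.6048 0.1887 0.144 ] w 0.0139 F [  1.1  -3.9 -11.4] T [-0.84 -0.42  0.05] g 58.7 q [-0.9   0.85  1.11  1.6  -0.8   1.21 -1.  ]
```

Run:
```python
from h import *
q=get_state()["qpos"].copy(); q[6]+=1.0; ctrl.set_joints(q); s=st("tw1.3")
p=s["tcp_pos"].copy(); p[2]=.1246+.0148; ctrl.movel(p,max_speed=.03); st("low")
ctrl.ungrasp(); s=st("open")
p[2]=.215; ctrl.movel(p); 
psi=YAW+1.3
ctrl.movep([*A,.215],Q(psi)); st("knob above")
im,d=vision.grab_frame("scene"); cv2.imwrite("pics/s2.png",cv2.resize(im[100:300,200:420],None,fx=2.7,fy=2.7))
P=cloud("scene",d); m=red(im)&(P[...,2]>.125)&(P[...,2]<.19)&(np.hypot(P[...,0]-H[0],P[...,1]-H[1])<.05); q=P[m]
w,V=np.linalg.eigh(np.cov(q[:,:2].T)); print(len(q),q.mean(0).round(4),np.percentile(q[:,2],90).round(4),np.degrees(np.arctan2(V[1,1],V[0,1])))
```

```text
tw1.3 t 10.47 tcp [0.605  0.1885 0.1441] w 0.0142 F [  2.3  -3.3 -10.6] T [-0.89 -0.65 -0.03] g 58.7 q [-0.9   0.85  1.11  1.6  -0.8   1.21 -0.  ]
low t 10.78 tcp [0.6051 0.1885 0.1397] w 0.0139 F [ 1.1 -2.9 -5.3] T [-0.74 -0.09 -0.02] g 59.5 q [-0.9   0.85  1.11  1.61 -0.81  1.2   0.  ]
open t 11.47 tcp [0.605  0.1886 0.1395] w 0.0857 F [ 0.4 -0.4 -0.5] T [0.01 0.   0.01] g 0.0 q [-0.9   0.85  1.1   1.61 -0.81  1.2   0.  ]
knob above t 12.75 tcp [0.5881 0.0469 0.2142] w 0.0853 F [ 0.6  1.2 -0.2] T [ 0.05  0.01 -0.01] g 0.0 q [-0.74  0.72  1.16  1.63 -0.68  1.26  0.18]
87 [0.6061 0.1894 0.163 ] 0.1644 68.58245451217466
```

View pics/s2.png

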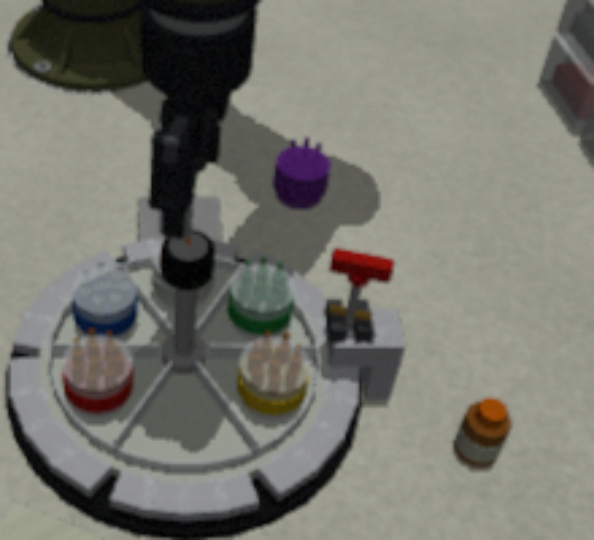

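The red T-handle is at crop px (361,266), twisted about 75° and standing out on its collar, with its top about 15 mm higher than before. The gripper is above the knob. Now I turn the carousel.

Run:
```python
from h import *
ctrl.movel([*A,.137]); st("down")
ctrl.close_gripper(50); s=st("grip")
q=s["qpos"].copy(); n=8
for k in range(n):
    q[6]-=np.radians(116.1)/n; ctrl.set_joints(q)
    if k in(0,3,7): st(k)
ctrl.ungrasp(); st("open")
p=get_state()["tcp_pos"].copy(); p[2]=.215; ctrl.movel(p)
ctrl.movep([*H,.215],Q(YAW+1.3)); st("above handle")
im,d=vision.grab_frame("scene"); cv2.imwrite("pics/s3.png",cv2.resize(im[100:300,200:420],None,fx=2.7,fy=2.7))
im,d=vision.grab_frame("top"); cv2.imwrite("pics/t3.png",im)
from notch import notches
print(notches(im,A))
```

```text
down t 13.47 tcp [0.5889 0.0473 0.1375] w 0.0853 F [ 0.5 -0.6  0.7] T [ 0.02 -0.02 -0.03] g 0.0 q [-0.71  0.79  1.09  1.73 -0.77  1.12  0.25]
grip t 13.93 tcp [0.5903 0.0466 0.1384] w 0.043 F [ 4.3 -0.7  6.1] T [-0.2  -0.82 -0.01] g 51.1 q [-0.71  0.79  1.09  1.73 -0.77  1.12  0.25]
0 t 14.28 tcp [0.5903 0.0466 0.1384] w 0.0433 F [ 2.2 -0.8 -0.4] T [-0.06 -0.38 -0.07] g 51.6 q [-0.71  0.79  1.09  1.73 -0.77  1.12  0.  ]
3 t 15.33 tcp [0.5905 0.0463 0.1384] w 0.0431 F [ 3.7 -2.  -0.8] T [-0.58 -0.76 -0.08] g 51.4 q [-0.71  0.79  1.09  1.73 -0.77  1.12 -0.75]
7 t 16.73 tcp [0.5903 0.046  0.1384] w 0.0429 F [ 6.1 -3.   0.1] T [-1.02 -0.42 -0.08] g 51.5 q [-0.71  0.79  1.09  1.73 -0.77  1.12 -1.77]
open t 17.23 tcp [0.5901 0.0468 0.1383] w 0.0855 F [ 0.7 -1.   0.7] T [0.05 0.01 0.01] g 0.0 q [-0.71  0.79  1.09  1.73 -0.77  1.12 -1.77]
above handle t 19.19 tcp [0.6047 0.1888 0.2144] w 0.0852 F [ 0.7 -0.5  1.2] T [-0.01 -0.03 -0.02] g 0.0 q [-0.68  0.59  0.59  1.51 -0.35  1.15 -0.4 ]
(array([0.5885, 0.0471, 0.1565]), [(np.float64(-147.5), np.float64(5.5)), (np.float64(-96.11), np.float64(6.0)), (np.float64(-31.12), np.float64(5.5)), (np.float64(33.33), np.float64(5.5)), (np.float64(95.23), np.float64(107.5))])
```

View pics/s3.png

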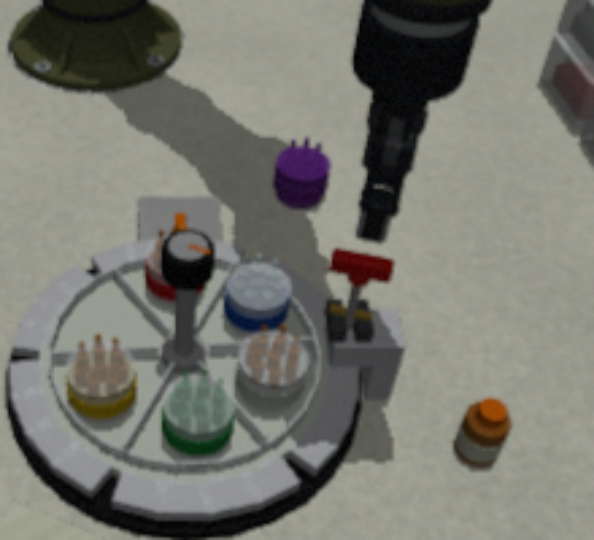

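The red cup is now behind the knob at the front (crop px 168,270), with blue, white, green and yellow upright in their own compartments. The measured turn is about -115.4°. Now I twist the plunger back.

```bash
cat >> h.py <<'E'
def handle():
    im,d=vision.grab_frame("scene"); P=cloud("scene",d); m=red(im)&(P[...,2]>.125)&(P[...,2]<.19)&(np.hypot(P[...,0]-H[0],P[...,1]-H[1])<.05); q=P[m]
    w,V=np.linalg.eigh(np.cov(q[:,:2].T)); print("handle",len(q),q.mean(0).round(4),np.percentile(q[:,2],90).round(4),np.degrees(np.arctan2(V[1,1],V[0,1])).round(1)); return im
E
python3 - <<'E'
from h import *
ctrl.movel([.605,.1887,.1392]); ctrl.close_gripper(60); s=st("grip")
p=s["tcp_pos"].copy(); p[2]+=.004; ctrl.movel(p,max_speed=.03); s=st("lift")
q=s["qpos"].copy(); q[6]-=1.32; ctrl.set_joints(q); s=st("twisted")
p=s["tcp_pos"].copy(); p[2]=.1246+.0115; ctrl.movel(p,max_speed=.03); st("low")
ctrl.ungrasp(); s=st("open"); p[2]=.215; ctrl.movel(p)
ctrl.movep([*A,.215],Q(YAW+.6)); st("above knob")
im=handle(); cv2.imwrite("pics/s4.png",cv2.resize(im[100:300,200:420],None,fx=2.7,fy=2.7))
E
```

```text
grip t 20.62 tcp [0.6055 0.1886 0.1397] w 0.0144 F [-0.4  0.3  4. ] T [-0.08  0.06 -0.04] g 58.6 q [-0.66  0.66  0.56  1.61 -0.4   0.99 -0.35]
lift t 20.92 tcp [0.6051 0.1886 0.1427] w 0.0145 F [  3.2  -0.9 -11.1] T [-0.08 -0.76  0.05] g 58.7 q [-0.66  0.65  0.56  1.6  -0.39  1.   -0.36]
twisted t 22.12 tcp [0.605  0.1885 0.1423] w 0.014 F [  2.6   0.8 -10.3] T [-0.06 -0.77  0.1 ] g 58.6 q [-0.66  0.66  0.56  1.6  -0.39  1.   -1.68]
low t 22.48 tcp [0.605  0.1886 0.1359] w 0.0142 F [  2.6  -0.7 -10. ] T [ 0.01 -0.7   0.21] g 58.8 q [-0.66  0.66  0.56  1.61 -0.4   0.99 -1.67]
open t 23.18 tcp [0.605  0.1886 0.1362] w 0.0854 F [-1.2  0.6 -0.1] T [ 0.04  0.04 -0.  ] g 0.0 q [-0.66  0.66  0.56  1.61 -0.4   0.99 -1.67]
above knob t 24.59 tcp [0.5883 0.0483 0.2142] w 0.0853 F [-0.5  1.5  1.1] T [ 0.04  0.02 -0.01] g 0.0 q [-0.4   0.49  0.43  1.63 -0.23  1.07 -0.97]
handle 77 [0.6066 0.1894 0.1484] 0.1498 173.9
```

Handle top is back at its home height (0.1484 against 0.1483 at the start) and its start angle. I retreat and do a final check.

Run:
```python
from h import *
from notch import notches
q=get_state()["qpos"].copy(); q[1]-=.15; ctrl.set_joints(q); q[0]+=1.2; ctrl.set_joints(q); st()
im=handle(); cv2.imwrite("pics/s5.png",cv2.resize(im[100:300,150:420],None,fx=2.7,fy=2.7))
im,d=vision.grab_frame("top"); print(notches(im,A))
P=cloud("top",d)
for r in models.masks_of("top","cup_red")[:2]: 
    c=np.median(P[r["mask"]],0); v=c[:2]-A; print(r["p"],r["point"],c.round(3),np.hypot(*v),np.degrees(np.arctan2(v[1],v[0])))
cv2.imwrite("pics/t5.png",cv2.resize(im[90:300,140:360],None,fx=2.7,fy=2.7))
```

```text
t 27.43 tcp [ 0.259  -0.5288  0.2983] w 0.0854 F [ 0.7 -0.7 -0. ] T [0.15 0.07 0.01] g 0.0 q [ 0.8   0.34  0.43  1.63 -0.23  1.07 -0.97]
handle 76 [0.6064 0.1898 0.1482] 0.1496 173.5
(array([0.5886, 0.0473, 0.1566]), [(np.float64(-147.47), np.float64(5.5)), (np.float64(-96.15), np.float64(6.0)), (np.float64(-31.19), np.float64(6.0)), (np.float64(33.3), np.float64(6.0)), (np.float64(81.36), np.float64(21.0)), (np.float64(145.93), np.float64(6.0))])
0.6 [265.3, 221.4] [0.502 0.05  0.082] 0.08690316366488837 178.35270091389947
```

View pics/s5.png

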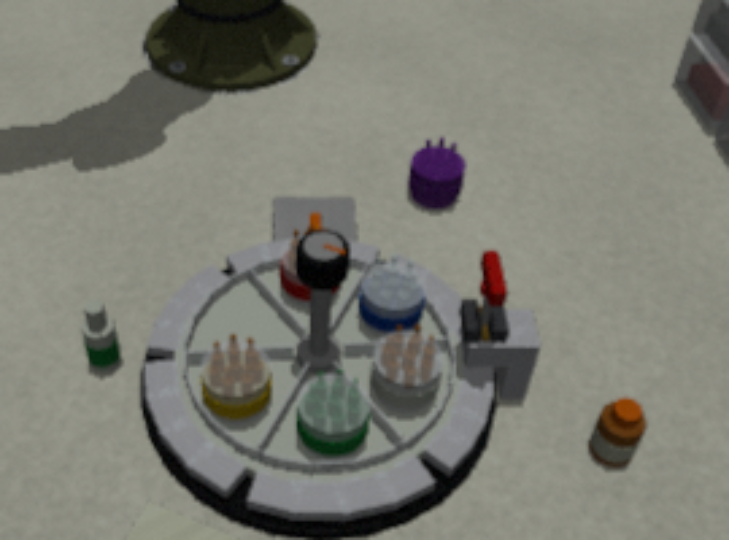

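View pics/t5.png

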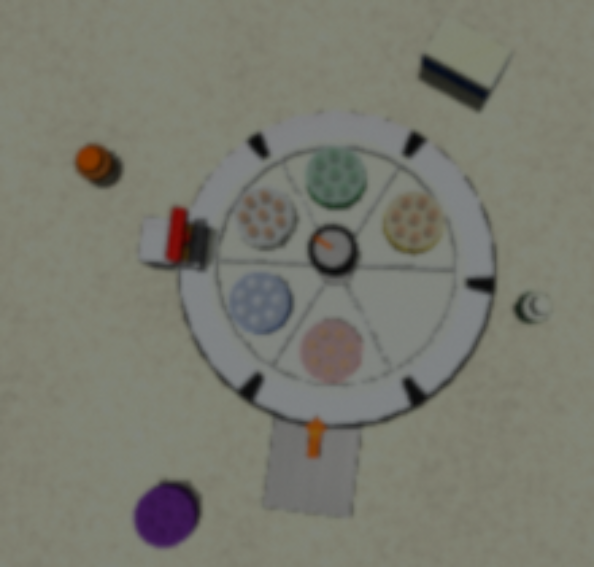

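The red cup is at the front by the pointer (top crop 332,350). The plunger is home at (177,235), every cup is upright in its own compartment, and the dropper bottle, vial and carton have not moved.

```bash
python3 -c "
from station import ticket; print(ticket.close_job())"
```

```text
the job is handed in; nothing more can be done
None
```

The red-banded cup is at the orange pointer, about 4° off exact front (a stop allows up to 6°), with the plunger twisted back and its pin home; handed in at about 27 s, no verdict shown.

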